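Shut and latch the boiler's cold-water valve

TASK

Shut the blue-handled valve: lift its spring-loaded handle to free it, swing it clockwise (seen from above) about a quarter turn and let it drop into its latch notch, so that it stays down and locked shut. Feel for the notch and the end stop just after it, and do not force the handle: the notch plate is only clamped and must not be pushed out of its setting; leave the red valve and everything else on the counter as they are.

Things in the scene. Friction and masses are not known exactly. Their poses are not given: they have to be found in the camera images.
- blue_valve: Grey plastic pipe bridge with a brass quarter-turn valve, fixed to the counter. Origin: on the counter right below the upright axis about which the handle turns; x runs along the pipe, to the rear. The pipe is 28 mm thick, its top 59 mm up, from 80 mm on the -x side to 145 mm on the +x side; base plate 230 x 70 mm.
- blue_grip (a point): Midway across the top face of the blue handle, 92 mm from the turning axis: where to take it. The handle is a straight bar 20 mm wide, 16 mm thick, from 20 mm behind the axis to 125 mm in front; the point's -x axis points outwards along it. When down its top is 117 mm above the counter. Outside the index disc only the pipe lies beneath it.
- blue_disc (a point): Centre of the top of the steel index disc under the blue handle (on the axis, 80 mm above the counter; disc 114 mm across). A peg 8 mm thick hangs under the handle 45 mm from the axis. In the open position it stands in a pocket that lets the handle swing only up to 0.3 rad; to go on, the peg must be lifted onto the ledge.
- blue_ledge (a point): Middle of the brass ledge on the index disc, 45 mm from the axis, its top 9 mm above the disc. The peg rides on it to the closed notch, which has 1 mm play on either side and, right behind it, a tall end stop that even the lifted peg cannot pass. The notch was set by hand: it comes anywhere from 1.23 to 1.69 rad of handle turn, is not measured, and must be felt.
- blue_turn (a joint): Turn of the blue handle, rad. 0: open, the bar lies along the pipe and points to the valve's -x (to the robot); grows clockwise seen from above; near 1.5, closed, it points to the valve's +y. Starts between 0 and 0.22. Light friction: about 1.5 N at the grip point, 2 to 3 N with the peg dragging on the ledge; stays where left.
- blue_lift (a joint): Height in m by which the blue handle is lifted straight up: 0 down (in pocket or notch), 0.008 with the peg resting on the ledge, 0.014 at most. A spring and its weight press it down with 7 N (down) to 9 N (lifted), so it drops by itself when let go. Fingers that hold it tightly keep it from dropping into the notch.
- blue_slip (a joint): How far the notch with its end stop has been pushed out of its setting, rad: 0 at the start, wherever it was set. It is only clamped: a push on the stop of over about 12 N at the handle's grip point (1.1 Nm) makes it slip with the handle, and it does not come back. It must stay within 0.03 rad; 4 to 8 N above the friction tells that the stop is reached.
- red_valve: The same kind of pipe bridge and valve with a red handle; same sizes, origin and axes. To be left alone. The two valves may stand in either place, about 0.2 to 0.4 m apart.
- red_grip (a point): Point on top of the red handle 92 mm from its axis; same bar as the blue one. It must not be moved.
- red_turn (a joint): Turn of the red handle, same sense, starts between 0 and 0.22 rad (open); its pocket lets it swing from 0 to 0.25. Leave it.
- teapot: white ceramic teapot, 110 mm across, 104 mm tall; a bystander to leave alone. Origin at its underside.
- mug: blue mug, 76 mm across, 85 mm tall; a bystander to leave alone. Origin at its underside.
- canister: black can, 70 mm across, 110 mm tall; a bystander to leave alone. Origin at its underside.
- cleaner: green bottle with a white cap, 60 mm across, 150 mm tall; a bystander to leave alone. Origin at its underside.
- spanner: steel spanner lying flat, 200 mm long; a bystander to leave alone. Origin at its underside.
- screwdriver: screwdriver lying flat; a bystander to leave alone. Origin at its underside.
- tape_roll: white roll of tape lying flat between the valves, 46 mm across, 20 mm high; a bystander to leave alone. Origin at its underside.
- fitting: brass pipe fitting standing upright, 36 mm across, 52 mm tall; a bystander to leave alone. Origin at its underside.

How it is judged:
By the outcome, as a careful person would: the job done as asked, in the order asked, and still so for the second after the job is handed in, with the robot touching nothing.
It also fails if it takes over 48 s, if anything falls off the work surface, if the arm or the gripper's body presses on something with over 40 N, if the wrist force passes 120 N, or if a joint passes its speed limit or range.

ROBOT

A 6-joint arm with a two-finger parallel gripper is mounted at the origin on the work surface. World frame = base frame: x ahead of the robot, y to its left, z up, the work surface at z = 0. Lengths are in mm, angles in rad, forces in N, time in s.
With the tool pointing down it reaches from about 350 to 775 mm from the base axis. Payload 7.3 kg.
Tool frame: the origin (TCP) lies midway between the tips of the shut fingers; the grasp point (between the pads) lies 19 mm behind it; z points along the fingers, y is the line along which they close (so a half turn about z gives the same grasp; the last joint's range is limited). The gripper opens to 92 mm and grips with 3 to 60 N. Pads are 19 mm wide; open, the fingers measure 130 mm over their backs; the gripper's body (75 mm by 190 mm) begins 47 mm behind the grasp point.
Start: joints at [-1.313, 0.342, 1.524, -0, 1.275, -0.146], TCP at [206.305, -482.79, 190.941] pointing down, gripper open.
Joint ranges: [-2.53, 2.53], [-0.77, 2.02], [0.04, 2.7], [-1, 4.14], [0.28, 2.66], [-3.11, 3.11]. Speed limits (rad/s): [2.57, 2.57, 3.14, 3.14, 3.14, 3.14].

INTERFACE

Orientations are given as [roll, pitch, yaw] about the fixed x, y, z axes, in that order (R = Rz(yaw) Ry(pitch) Rx(roll)).
In Python, from plant import bot gives the robot as it stands.
- The arm moves only by the tool servo_tool, never from a script. Its argument "deltas" is a list of rows, each a list of 2 entries, a list of its own where there are three numbers: the shift along the tool's x, y, z in m, then the turn, a rotation vector about the tool's x, y, z in degrees. A call has 1 to 20 rows; each row shifts and turns the commanded pose from where the row before left it, along the tool's axes as they then stand; what a row does not reach is not made up. A row lasts 1/8 s, in which the tool goes at most 62.5 mm and 10.7 degrees, less where a joint would pass 70% of its speed; a pose out of reach is approached as far as the arm can. A call with a gripper value outside its range is refused whole. "fingers" is the opening, from 0 (shut) to 1 (fully open), set as the call begins (left out, the last holds). The fingers move at their own pace and stop on an object; the grip force is fixed at half the most. Time passes only in rows, so rows that do not move let the fingers close. It gives the time, the measured TCP pose, the force, the opening and the grip force at its end, in the units of the state.
- bot.get_obs(): the state, without advancing time (a new reading comes with each control period).
- bot.capture(name): name is "side" or "top"; returns the picture (420x560x3 uint8, red, green, blue); there is no depth.
- bot.camera_model(name): a dict with "mtx" (3x3 intrinsics, pixels), "xyz" and "rotation" of the camera in the world. Camera axes: x right, y down, z forward; pixel columns grow to the right and rows downward; lengths in mm; the calibration is good to about 2 mm. A picture is of the moment at which its call begins. camera_model takes no time and is no camera call.
- bot.close_job(): hands the job in; it is judged then, once.
The state is a dict: "time": time; "joint_positions": joint angles; "dq": joint speeds; "tau": joint torques, N m; "tool_pos": TCP position; "tcp_rot": TCP orientation; "contact_force": force on the tool from outside, world axes, zero at the start; "moment": the same for the moment, N m; "grip_width": finger opening in mm; "finger_force": force on a finger pad.
Only numpy, scipy, OpenCV 4.12 (cv2) and the standard library are available. Lean on these libraries where they do the work, as an engineer would, in place of code of your own. Each camera call takes 0.05 s, during which the arm holds its last target. There are 200 camera calls.

## Working session

There is one attempt and no reset: what is moved stays moved. The work goes in short steps, Python scripts to look and compute and a tool call to move; the robot and the scene stay as the last step left them, time stands still between calls to the robot, and variables do not carry over. Pictures are saved under pics/ and viewed, at most 10 in all, crops included, and the job is handed in when it is done.

Besides the shell and the picture viewer there is one more tool, called after "Request:" by a JSON object that holds its "op" and its "data", one argument or row to a line. servo_tool: Moves the arm, as the interface text tells. Its arguments: {"type":"object","properties":{"deltas":{"type":"array"},"fingers":{"type":"number"}},"required":["deltas"]}

```bash
mkdir -p pics; python3 - <<'E'
from plant import bot
import cv2
for n in("top","side"):
    cv2.imwrite(f"pics/{n}0.png",bot.capture(n)[:,:,::-1]); m=bot.camera_model(n); print(n,m)
o=bot.get_obs();print(o)
E
```

```text
top {'mtx': array([[518.88499884,   0.        , 280.02528871],
       [  0.        , 518.88499884, 201.93812163],
       [  0.        ,   0.        ,   1.        ]]), 'xyz': array([ 269.3963275 ,   31.34500189, 1829.71565434]), 'rotation': array([-2.98725564, -0.00425526, -1.58189594])}
side {'mtx': array([[525.0692344 ,   0.        , 283.25899282],
       [  0.        , 525.0692344 , 202.55872052],
       [  0.        ,   0.        ,   1.        ]]), 'xyz': array([ -56.62442099, -767.06129576, 1209.60692805]), 'rotation': array([-2.42004715e+00, -1.60557670e-03, -6.38990296e-01])}
{'time': 0.1, 'joint_positions': array([-1.31299596e+00,  3.42676709e-01,  1.52493671e+00, -2.27136153e-05,
        1.27537604e+00, -1.45992421e-01]), 'dq': array([ 0.00071435, -0.00281583, -0.0018829 , -0.00023815, -0.00030091,
        0.00010448]), 'tau': array([ 1.95542663e-03, -4.32005382e+01, -2.44695193e+01,  7.19852443e-02,
        5.26125426e-02, -4.46739375e-05]), 'tool_pos': array([ 206.18759336, -482.36667986,  190.29689273]), 'tcp_rot': array([-3.14020754e+00, -1.81710389e-04,  4.03799294e-01]), 'contact_force': array([-0.37718904, -0.3092746 ,  0.20511494]), 'moment': array([-0.01163959,  0.03986205, -0.05210569]), 'finger_force': 0.0, 'grip_width': 91.77801267269817}
```

View pics/top0.png

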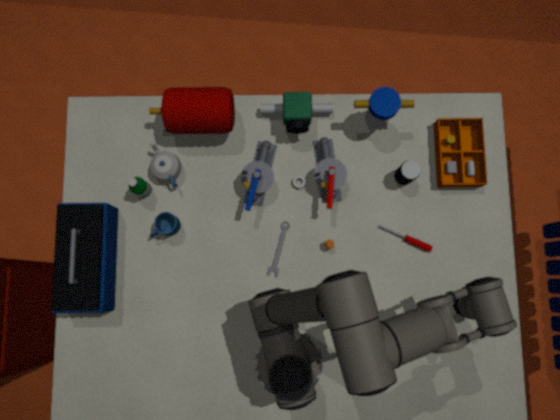

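View pics/side0.png

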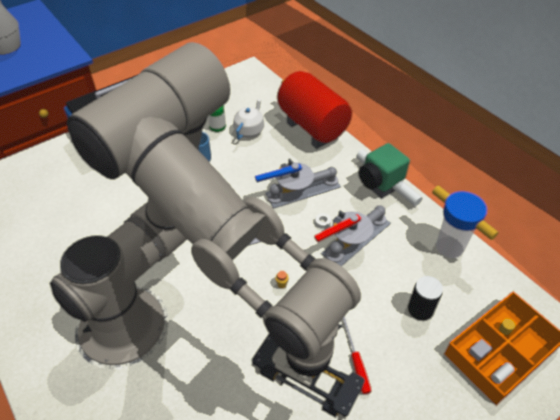

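The top view shows the blue handle from about (258,170) to (250,208). The red one runs from (330,170) to (331,207). The tape is at (298,183) between them. I'll segment and triangulate the blue bar.

```bash
cat > h.py <<'E'
from plant import bot
import numpy as np, cv2
from scipy.spatial.transform import Rotation as R
def unproj(n,px,z):
    m=bot.camera_model(n); px=np.atleast_2d(px)
    d=np.c_[px,np.ones(len(px))]@np.linalg.inv(m['mtx']).T@R.from_euler('xyz',m['rotation']).as_matrix().T
    return m['xyz']+d*((z-m['xyz'][2])/d[:,2])[:,None]
def bar(n,img,box,z=117,red=False):
    hsv=cv2.cvtColor(img,cv2.COLOR_RGB2HSV)
    x0,y0,x1,y1=box
    lo,hi=((0,150,90),(8,255,255)) if red else ((100,150,60),(125,255,255))
    m=cv2.inRange(hsv,lo,hi); k=np.zeros_like(m);k[y0:y1,x0:x1]=m[y0:y1,x0:x1]
    ys,xs=np.nonzero(k); P=unproj(n,np.c_[xs,ys].astype(float),z)[:,:2]
    c,(w,h),a=cv2.minAreaRect(P.astype(np.float32))
    mu=P.mean(0);v=np.linalg.svd(P-mu,full_matrices=False)[2][0]; v*=-np.sign(v[0])
    t=(P-mu)@v
    return len(P),mu.round(1),np.arctan2(v[1],v[0]).round(3),(mu+v*t.min()).round(1),(mu+v*t.max()).round(1),(round(w),round(h))
E
python3 - <<'E'
from h import *
t=cv2.imread('pics/top0.png')[:,:,::-1].copy();s=cv2.imread('pics/side0.png')[:,:,::-1].copy()
print(bar('top',t,(235,155,275,220)));print(bar('side',s,(245,155,310,190)))
print(bar('top',t,(315,160,345,215),red=True));print(bar('side',s,(305,210,370,250),red=True))
a=cv2.resize(t[130:220,225:360],None,fx=5.9,fy=5.9,interpolation=cv2.INTER_CUBIC)
cv2.imwrite('pics/c.png',a[:,:,::-1])
E
```

```text
(187, array([569.5, 116.1]), np.float64(2.873), array([646.6,  94.9]), array([513.2, 131.7]), (20, 138))
(227, array([573.6, 106.7]), np.float64(2.847), array([642.4,  85.8]), array([511. , 125.7]), (27, 137))
(162, array([ 571.8, -146.8]), np.float64(3.051), array([ 653.5, -154.2]), array([ 516.7, -141.8]), (19, 137))
(305, array([ 573.9, -153.1]), np.float64(3.032), array([ 651.6, -161.6]), array([ 511.5, -146.2]), (26, 141))
```

View pics/c.png

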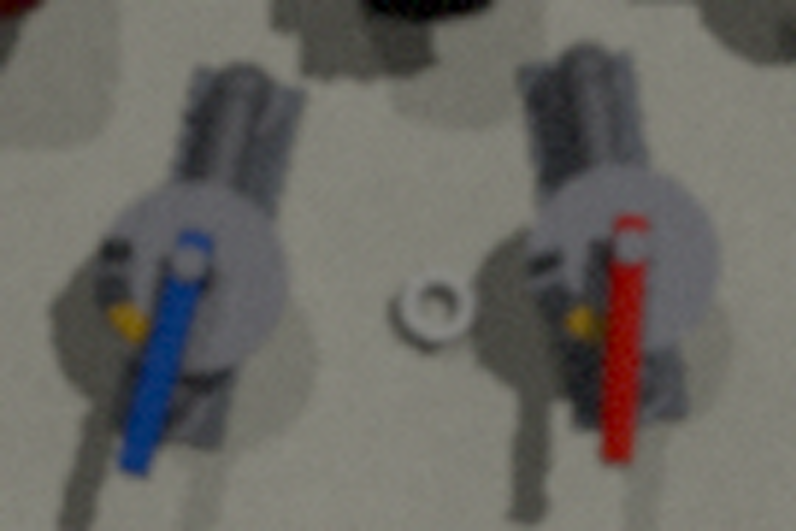

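The crop shows the blue handle over its pocket, with the brass ledge clockwise of it on the left. That puts the axis at about (631, 98), the bar direction at 2.87 rad and the grip point at about (543, 122). I'll move above the grip point first.

Request:
{"op": "servo_tool", "data": {
  "deltas": [
    [[0.0342,-0.0265,0],[0,0,0]],
    [[0.0342,-0.0265,0],[0,0,0]],
    [[0.0342,-0.0265,0],[0,0,0]],
    [[0.0342,-0.0265,0],[0,0,0]],
    [[0.0342,-0.0265,0],[0,0,0]],
    [[0.0342,-0.0265,0],[0,0,0]],
    [[0.0342,-0.0265,0],[0,0,0]],
    [[0.0342,-0.0265,0],[0,0,0]],
    [[0.0342,-0.0265,0],[0,0,0]],
    [[0.0342,-0.0265,0],[0,0,0]],
    [[0.0342,-0.0265,0],[0,0,0]],
    [[0.0342,-0.0265,0],[0,0,0]],
    [[0.0342,-0.0265,0],[0,0,0]],
    [[0.0342,-0.0265,0],[0,0,0]],
    [[0.0342,-0.0265,0],[0,0,0]],
    [[0.0342,-0.0265,0],[0,0,0]]
  ]
}}

```text
time: 2.1
tool_pos: [543.2, 123.4, 190.5]
tcp_rot: [-3.142, 0.001, 0.404]
contact_force: [0.7, -0.0, 0.7]
grip_width: 91.9
finger_force: 0.0
```

Request:
{"op": "servo_tool", "data": {
  "deltas": [
    [[0,0,0],[0,0,-9.43]],
    [[0,0,0],[0,0,-9.43]],
    [[0,0,0],[0,0,-9.43]],
    [[0,0,0],[0,0,-9.43]],
    [[0,0,0],[0,0,-9.43]],
    [[0,0,0],[0,0,-9.43]],
    [[0,0,0],[0,0,-9.43]],
    [[0,0,0],[0,0,-9.43]],
    [[0,0,0],[0,0,-9.43]],
    [[0,0,0],[0,0,-9.43]],
    [[0,0,0],[0,0,-9.43]],
    [[0,0,0],[0,0,-9.43]],
    [[0,0,0],[0,0,-9.43]],
    [[0,0,0],[0,0,-9.43]],
    [[0,0,0],[0,0,-9.43]],
    [[0,0,0],[0,0,0]]
  ]
}}

```text
time: 4.1
tool_pos: [542.7, 122.1, 190.5]
tcp_rot: [-3.141, -0.001, 2.871]
contact_force: [0.5, -0.4, 0.4]
grip_width: 91.6
finger_force: 0.0
```

Request:
{"op": "servo_tool", "data": {
  "deltas": [
    [[0,0,0.02],[0,0,0]],
    [[0,0,0.02],[0,0,0]],
    [[0,0,0.02],[0,0,0]],
    [[0,0,0.02],[0,0,0]],
    [[0,0,0.01],[0,0,0]],
    [[0,0,0.01],[0,0,0]],
    [[0,0,0],[0,0,0]]
  ],
  "fingers": 0.6
}}

```text
time: 4.97
tool_pos: [542.6, 122.1, 90.5]
tcp_rot: [-3.141, -0.001, 2.872]
contact_force: [1.0, -0.4, -0.2]
grip_width: 55.0
finger_force: 0.0
```

```bash
python3 - <<'E'
from h import *
s=bot.capture('side')
cv2.imwrite('pics/s1.png',cv2.resize(s[120:240,210:370],None,fx=4.5,fy=4.5,interpolation=cv2.INTER_CUBIC)[:,:,::-1])
E
```

```text
(no output)
```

View pics/s1.png

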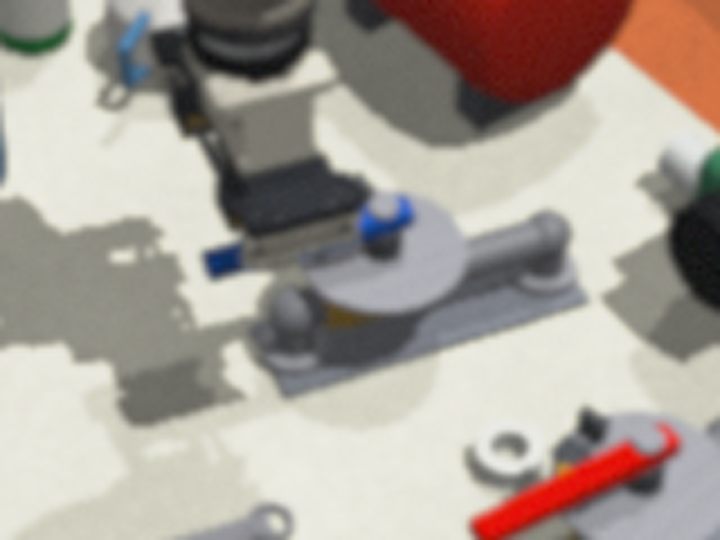

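The fingers straddle the blue bar at mid-length; in the crop the bar tip is at (220,262) and the axis at (385,210). Next I'll close.

Request:
{"op": "servo_tool", "data": {
  "deltas": [
    [[0,0,0],[0,0,0]],
    [[0,0,0],[0,0,0]],
    [[0,0,0],[0,0,0]],
    [[0,0,0],[0,0,0]],
    [[0,0,0],[0,0,0]],
    [[0,0,0],[0,0,0]]
  ],
  "fingers": 0.15
}}

```text
time: 5.78
tool_pos: [542.9, 122.1, 90.9]
tcp_rot: [-3.142, 0.0, 2.873]
contact_force: [-0.5, -0.2, -0.6]
grip_width: 14.2
finger_force: 0.0
```

```bash
python3 - <<'E'
from h import *
s=bot.capture('side');t=bot.capture('top')
a=cv2.resize(s[120:220,210:350],None,fx=4,fy=4,interpolation=cv2.INTER_CUBIC)[:,:,::-1]
b=cv2.resize(t[130:230,225:285],None,fx=4,fy=4,interpolation=cv2.INTER_CUBIC)[:,:,::-1]
cv2.imwrite('pics/s2.png',np.hstack([a,b]))
print(bot.get_obs())
E
```

```text
{'time': 5.875, 'joint_positions': array([ 8.35288248e-02,  4.95755946e-01,  1.57698936e+00, -7.54966644e-05,
        1.06888305e+00, -1.21812104e+00]), 'dq': array([-3.79118724e-05,  1.07462453e-03,  1.07476367e-03,  1.27143474e-03,
       -7.22608792e-04, -6.24821323e-04]), 'tau': array([-2.91665265e-04, -4.81381989e+01, -2.16583675e+01, -5.90446100e-03,
        8.99368362e-02,  1.75988603e-04]), 'tool_pos': array([542.89333655, 122.09679838,  90.87434448]), 'tcp_rot': array([-3.14151821e+00, -1.06456579e-05,  2.87248252e+00]), 'contact_force': array([-0.63192758,  0.54346465,  0.53799964]), 'moment': array([ 0.10130482, -0.08840061,  0.00402312]), 'finger_force': 0.0, 'grip_width': 13.850340244133228}
```

View pics/s2.png

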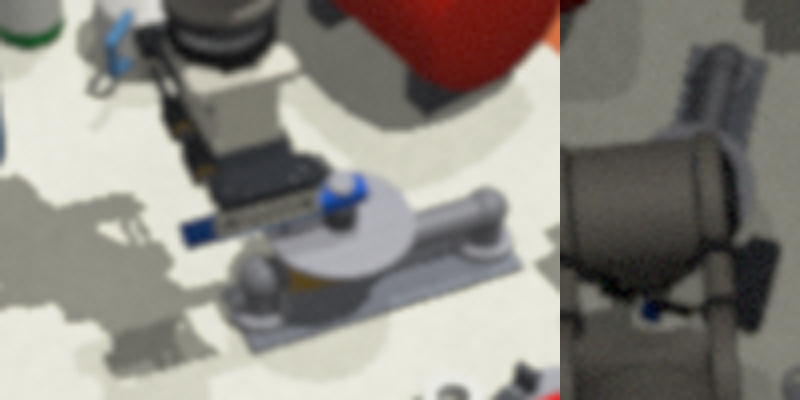

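```bash
cat >> h.py <<'E'
def proj(n,P):
    m=bot.camera_model(n); q=(np.atleast_2d(P)-m['xyz'])@R.from_euler('xyz',m['rotation']).as_matrix()@m['mtx'].T
    return q[:,:2]/q[:,2:]
E
python3 - <<'E'
from h import *
s=bot.capture('side')
f=6;x0,y0=225,130
im=cv2.resize(s[y0:y0+80,x0:x0+110],None,fx=f,fy=f,interpolation=cv2.INTER_CUBIC)[:,:,::-1].copy()
def box(c,yaw,dx,dy,z0,z1,col):
    M=R.from_euler('z',yaw).as_matrix()
    P=[np.array(c+[0])+M@[x,y,0]+[0,0,z] for z in(z0,z1) for x,y in((dx[0],dy[0]),(dx[1],dy[0]),(dx[1],dy[1]),(dx[0],dy[1]))]
    p=((proj('side',P)-[x0,y0]+.5)*f).astype(int)
    for i in range(4):
        for a,b in((i,(i+1)%4),(i+4,(i+1)%4+4),(i,i+4)): cv2.line(im,tuple(map(int,p[a])),tuple(map(int,p[b])),col,1)
box([631.,98.5],2.873,(-20,125),(-10,10),101,117,(0,255,0))
box([542.9,122.1],2.873,(-9.5,9.5),(-27,27),91,156,(0,0,255))
box([542.9,122.1],2.873,(-37,37),(-95,95),157,160,(255,0,255))
cv2.imwrite('pics/s3.png',im)
print(bar('side',s,(245,155,310,190)))
E
```

```text
(49, array([584.9, 100.1]), np.float64(2.823), array([641. ,  81.7]), array([512.1, 124.1]), (17, 136))
```

View pics/s3.png

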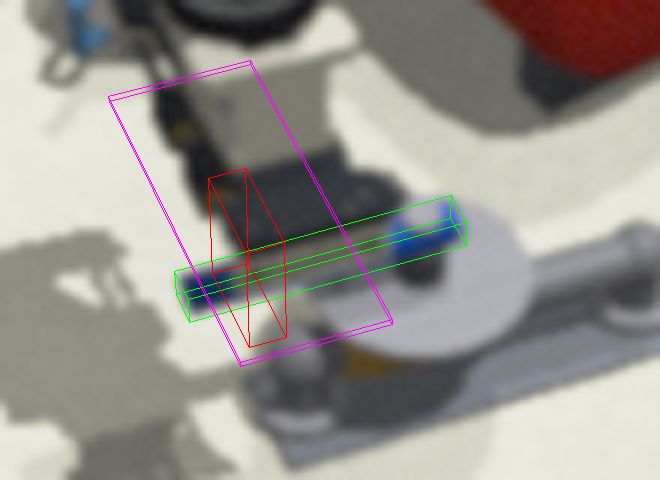

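```bash
python3 - <<'E'
from h import *
s0=cv2.imread('pics/side0.png'); s=bot.capture('side')[:,:,::-1].copy()
def box(im,c,yaw,dx,dy,z0,z1,col):
    M=R.from_euler('z',yaw).as_matrix()
    P=[np.array(c+[0])+M@[x,y,0]+[0,0,z] for z in(z0,z1) for x,y in((dx[0],dy[0]),(dx[1],dy[0]),(dx[1],dy[1]),(dx[0],dy[1]))]
    p=((proj('side',P)+.5)*3).astype(int)
    for i in range(4):
        for a,b in((i,(i+1)%4),(i+4,(i+1)%4+4),(i,i+4)): cv2.line(im,tuple(map(int,p[a])),tuple(map(int,p[b])),col,1)
B=[cv2.resize(i,None,fx=3,fy=3,interpolation=cv2.INTER_CUBIC) for i in(s0,s)]
box(B[0],[206.3,-482.8],.404,(-9.5,9.5),(-65,65),191,257,(0,0,255))
box(B[0],[206.3,-482.8],.404,(-37,37),(-95,95),257,260,(255,0,255))
a=B[0][930:1260,690:1140]; b=B[1][240:640,560:910]
h=400;c=np.zeros((h,800,3),np.uint8);c[:330,:450]=a;c[:400,450:]=b
cv2.imwrite('pics/s4.png',c)
E
```

```text
(no output)
```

View pics/s4.png

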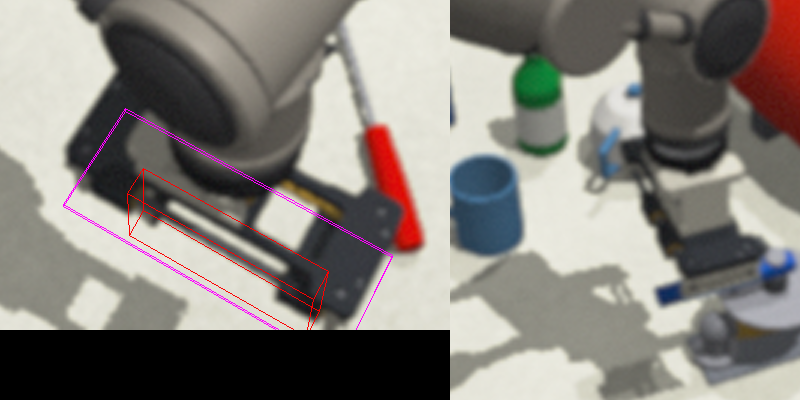

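The fingers closed freely to 14 mm. In the side view the whole gripper also sits about 12 px higher than its nominal model, so the tips may still be above the bar. I'll probe gently downward with the fingers nearly shut.

Request:
{"op": "servo_tool", "data": {
  "deltas": [
    [[0,0,0.002],[0,0,0]],
    [[0,0,0.002],[0,0,0]],
    [[0,0,0],[0,0,0]]
  ]
}}

```text
time: 6.35
tool_pos: [542.7, 122.1, 86.6]
tcp_rot: [-3.141, -0.0, 2.873]
contact_force: [0.5, 0.5, 0.5]
grip_width: 13.8
finger_force: 0.0
```

```bash
python3 - <<'E'
from h import *
t=bot.capture('top')
f=4
x0,y0=215,130
im=cv2.resize(t[y0:y0+150,x0:x0+150],None,fx=f,fy=f,interpolation=cv2.INTER_CUBIC)[:,:,::-1].copy()
def box(n,c,yaw,dx,dy,z0,z1,col):
    M=R.from_euler('z',yaw).as_matrix()
    P=[np.array(c+[0])+M@[x,y,0]+[0,0,z] for z in(z0,z1) for x,y in((dx[0],dy[0]),(dx[1],dy[0]),(dx[1],dy[1]),(dx[0],dy[1]))]
    p=((proj(n,P)-[x0,y0]+.5)*f).astype(int)
    for i in range(4):
        for a,b in((i,(i+1)%4),(i+4,(i+1)%4+4),(i,i+4)): cv2.line(im,tuple(map(int,p[a])),tuple(map(int,p[b])),col,1)
box('top',[631.,98.5],2.873,(-20,125),(-10,10),101,117,(0,255,0))
box('top',[542.9,122.1],2.873,(-9.5,9.5),(-27,27),91,156,(0,0,255))
box('top',[542.9,122.1],2.873,(-37,37),(-95,95),157,200,(255,0,255))
cv2.imwrite('pics/t1.png',np.clip(im.astype(float)*1.8,0,255).astype(np.uint8))
E
```

```text
(no output)
```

View pics/t1.png

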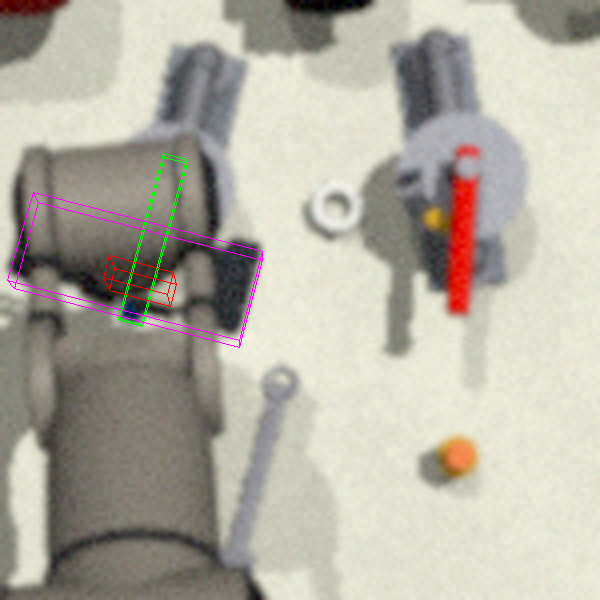

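The side and top overlays both fit a gripper that is really about 50 mm higher than reported, so I'll keep probing down.

Request:
{"op": "servo_tool", "data": {
  "deltas": [
    [[0,0,0.002],[0,0,0]],
    [[0,0,0.002],[0,0,0]],
    [[0,0,0.002],[0,0,0]]
  ]
}}

```text
time: 6.78
tool_pos: [542.8, 122.2, 81.0]
tcp_rot: [3.142, -0.0, 2.873]
contact_force: [-4.0, 0.1, 12.7]
grip_width: 13.6
finger_force: 6.6
```

Request:
{"op": "servo_tool", "data": {
  "deltas": [
    [[0,0,0.002],[0,0,0]],
    [[0,0,0.002],[0,0,0]]
  ]
}}

```text
time: 7.02
tool_pos: [543.1, 123.0, 80.3]
tcp_rot: [3.14, 0.002, 2.873]
contact_force: [-12.5, 1.8, 35.4]
grip_width: 14.0
finger_force: 17.6
```

Request:
{"op": "servo_tool", "data": {
  "deltas": [
    [[0,0,0.002],[0,0,0]],
    [[0,0,0.001],[0,0,0]]
  ]
}}

```text
time: 7.28
tool_pos: [543.4, 123.7, 79.9]
tcp_rot: [3.138, 0.004, 2.873]
contact_force: [-17.3, 4.0, 47.6]
grip_width: 13.7
finger_force: 24.2
```

Contact with the top of the bar came at a reported z of about 81, so true tip height is roughly the reading plus 36 mm. I pressed harder there than I meant to by batching the probes. I'll back off, open, and descend to a reported z of about 55.

Request:
{"op": "servo_tool", "data": {
  "deltas": [
    [[0,0,-0.012],[0,0,0]],
    [[0,0,-0.013],[0,0,0]],
    [[0,0,0],[0,0,0]],
    [[0,0,0],[0,0,0]],
    [[0,0,0],[0,0,0]]
  ],
  "fingers": 0.6
}}

```text
time: 7.9
tool_pos: [542.5, 122.0, 98.1]
tcp_rot: [-3.141, -0.001, 2.872]
contact_force: [-0.4, -0.5, 0.1]
grip_width: 53.8
finger_force: 0.0
```

Request:
{"op": "servo_tool", "data": {
  "deltas": [
    [[0,0,0.006],[0,0,0]],
    [[0,0,0.006],[0,0,0]],
    [[0,0,0.006],[0,0,0]],
    [[0,0,0.005],[0,0,0]]
  ]
}}

```text
time: 8.4
tool_pos: [542.7, 122.1, 75.3]
tcp_rot: [-3.141, -0.0, 2.873]
contact_force: [-0.7, 0.7, -0.6]
grip_width: 55.0
finger_force: 0.0
```

No contact below the bar's top level with the fingers open, so they straddle it. Continuing down.

Request:
{"op": "servo_tool", "data": {
  "deltas": [
    [[0,0,0.005],[0,0,0]],
    [[0,0,0.005],[0,0,0]],
    [[0,0,0.005],[0,0,0]],
    [[0,0,0.005],[0,0,0]]
  ]
}}

```text
time: 8.9
tool_pos: [542.9, 122.1, 55.6]
tcp_rot: [-3.142, 0.0, 2.873]
contact_force: [-0.6, 0.4, 0.4]
grip_width: 54.7
finger_force: 0.0
```

Request:
{"op": "servo_tool", "data": {
  "deltas": [
    [[0,0,0],[0,0,0]],
    [[0,0,0],[0,0,0]],
    [[0,0,0],[0,0,0]],
    [[0,0,0],[0,0,0]],
    [[0,0,0],[0,0,0]]
  ],
  "fingers": 0.15
}}

```text
time: 9.52
tool_pos: [542.9, 122.5, 56.1]
tcp_rot: [3.141, 0.0, 2.873]
contact_force: [0.1, 2.5, 0.9]
grip_width: 19.8
finger_force: 30.0
```

It's gripped: width 19.8 mm, grip force 30 N. I'll lift 11 mm.

Request:
{"op": "servo_tool", "data": {
  "deltas": [
    [[0,0,-0.003],[0,0,0]],
    [[0,0,-0.003],[0,0,0]],
    [[0,0,-0.003],[0,0,0]],
    [[0,0,-0.0025],[0,0,0]],
    [[0,0,0],[0,0,0]]
  ]
}}

```text
time: 10.15
tool_pos: [542.9, 122.3, 67.4]
tcp_rot: [3.141, 0.0, 2.873]
contact_force: [2.1, 4.4, -8.4]
grip_width: 20.0
finger_force: 30.0
```

Request:
{"op": "servo_tool", "data": {
  "deltas": [
    [[-0.0002,0.0064,0],[0,0,4]],
    [[-0.0002,0.0064,0],[0,0,4]],
    [[-0.0002,0.0064,0],[0,0,4]],
    [[-0.0002,0.0064,0],[0,0,4]],
    [[-0.0002,0.0064,0],[0,0,4]],
    [[0,0,0],[0,0,0]]
  ]
}}

```text
time: 10.9
tool_pos: [555.9, 151.0, 66.9]
tcp_rot: [-3.141, -0.001, 2.524]
contact_force: [0.7, 2.7, -8.6]
grip_width: 19.6
finger_force: 29.9
```

```bash
python3 - <<'E'
from h import *
p=unproj('top',[[265.5,144.5]],50)[0];print(p,np.arctan2(p[1]-98.5,p[0]-631))
E
```

```text
[751.98510868  69.71522487  50.        ] -0.2335773223453339
```

Request:
{"op": "servo_tool", "data": {
  "deltas": [
    [[-0.0002,0.0064,0],[0,0,4]],
    [[-0.0002,0.0064,0],[0,0,4]],
    [[-0.0002,0.0064,0],[0,0,4]],
    [[-0.0002,0.0064,0],[0,0,4]],
    [[-0.0002,0.0064,0],[0,0,4]],
    [[0,0,0],[0,0,0]]
  ]
}}

```text
time: 11.65
tool_pos: [578.1, 173.3, 66.8]
tcp_rot: [-3.14, -0.001, 2.176]
contact_force: [-1.1, 3.7, -8.6]
grip_width: 20.0
finger_force: 29.9
```

Request:
{"op": "servo_tool", "data": {
  "deltas": [
    [[-0.0002,0.0064,0],[0,0,4]],
    [[-0.0002,0.0064,0],[0,0,4]],
    [[-0.0002,0.0064,0],[0,0,4]],
    [[-0.0002,0.0064,0],[0,0,4]],
    [[0,0,0],[0,0,0]]
  ]
}}

```text
time: 12.28
tool_pos: [600.7, 184.8, 66.7]
tcp_rot: [-3.139, -0.001, 1.897]
contact_force: [-2.7, 3.8, -8.8]
grip_width: 19.9
finger_force: 29.9
```

Request:
{"op": "servo_tool", "data": {
  "deltas": [
    [[0,0,0],[0,0,0]],
    [[0,0,0],[0,0,0]],
    [[0,0,0],[0,0,0]]
  ],
  "fingers": 0.25
}}

```text
time: 12.65
tool_pos: [602.5, 184.3, 68.4]
tcp_rot: [3.14, 0.001, 1.896]
contact_force: [-1.8, -1.0, 0.8]
grip_width: 22.9
finger_force: 0.7
```

Request:
{"op": "servo_tool", "data": {
  "deltas": [
    [[0,0.0015,0],[0,0,1]],
    [[0,0.0015,0],[0,0,1]],
    [[0,0.0015,0],[0,0,1]],
    [[0,0,0],[0,0,0]]
  ]
}}

```text
time: 13.15
tool_pos: [606.6, 186.5, 67.4]
tcp_rot: [3.141, -0.0, 1.843]
contact_force: [-1.0, -0.7, 0.3]
grip_width: 23.4
finger_force: 0.6
```

Request:
{"op": "servo_tool", "data": {
  "deltas": [
    [[0,0.0016,0],[0,0,1]],
    [[0,0.0016,0],[0,0,1]],
    [[0,0.0016,0],[0,0,1]],
    [[0,0,0],[0,0,0]]
  ]
}}

```text
time: 13.65
tool_pos: [611.4, 187.7, 67.4]
tcp_rot: [3.14, -0.0, 1.79]
contact_force: [-1.0, -0.1, -0.2]
grip_width: 22.9
finger_force: 0.3
```

Request:
{"op": "servo_tool", "data": {
  "deltas": [
    [[0,0.0016,0],[0,0,1]],
    [[0,0.0016,0],[0,0,1]]
  ]
}}

```text
time: 13.9
tool_pos: [613.7, 188.1, 67.3]
tcp_rot: [-3.141, 0.0, 1.754]
contact_force: [-2.5, -1.6, 0.4]
grip_width: 22.9
finger_force: 1.4
```

Request:
{"op": "servo_tool", "data": {
  "deltas": [
    [[0,0.0016,0],[0,0,1]],
    [[0,0.0016,0],[0,0,1]]
  ]
}}

```text
time: 14.15
tool_pos: [617.1, 188.7, 67.3]
tcp_rot: [-3.141, 0.0, 1.72]
contact_force: [-2.0, -1.5, -0.5]
grip_width: 22.6
finger_force: 1.3
```

Request:
{"op": "servo_tool", "data": {
  "deltas": [
    [[0,0.0016,0],[0,0,1]],
    [[0,0.0016,0],[0,0,1]]
  ]
}}

```text
time: 14.4
tool_pos: [620.3, 189.1, 67.3]
tcp_rot: [-3.141, 0.0, 1.685]
contact_force: [-2.3, -2.1, -0.9]
grip_width: 22.7
finger_force: 1.3
```

Request:
{"op": "servo_tool", "data": {
  "deltas": [
    [[0,0.0016,0],[0,0,1]],
    [[0,0.0016,0],[0,0,1]]
  ]
}}

```text
time: 14.65
tool_pos: [623.5, 189.4, 67.3]
tcp_rot: [-3.141, 0.0, 1.65]
contact_force: [-2.2, -2.4, -1.7]
grip_width: 23.0
finger_force: 1.2
```

Request:
{"op": "servo_tool", "data": {
  "deltas": [
    [[0,0.0014,0],[0,0,0.9]],
    [[0,0.0014,0],[0,0,0.9]]
  ]
}}

```text
time: 14.9
tool_pos: [626.3, 189.6, 67.3]
tcp_rot: [-3.142, 0.0, 1.618]
contact_force: [-2.2, -1.5, -0.8]
grip_width: 22.7
finger_force: 1.2
```

Request:
{"op": "servo_tool", "data": {
  "deltas": [
    [[0,0.0014,0],[0,0,0.9]],
    [[0,0.0014,0],[0,0,0.9]]
  ]
}}

```text
time: 15.15
tool_pos: [629.1, 189.8, 67.4]
tcp_rot: [-3.142, 0.0, 1.587]
contact_force: [-2.8, -0.5, -0.7]
grip_width: 22.9
finger_force: 1.2
```

Request:
{"op": "servo_tool", "data": {
  "deltas": [
    [[0,0.0014,0],[0,0,0.9]],
    [[0,0.0014,0],[0,0,0.9]]
  ]
}}

```text
time: 15.4
tool_pos: [631.9, 189.9, 67.4]
tcp_rot: [3.142, 0.0, 1.556]
contact_force: [-2.6, -1.5, -1.4]
grip_width: 23.0
finger_force: 1.1
```

Request:
{"op": "servo_tool", "data": {
  "deltas": [
    [[0,0.0014,0],[0,0,0.9]],
    [[0,0.0014,0],[0,0,0.9]]
  ]
}}

```text
time: 15.65
tool_pos: [635.3, 190.1, 67.6]
tcp_rot: [3.14, -0.001, 1.524]
contact_force: [-0.2, 0.6, 0.1]
grip_width: 23.2
finger_force: 0.0
```

Request:
{"op": "servo_tool", "data": {
  "deltas": [
    [[0,0.001,0],[0,0,0.6]],
    [[0,0.001,0],[0,0,0.6]]
  ]
}}

```text
time: 15.9
tool_pos: [636.9, 189.9, 67.7]
tcp_rot: [3.141, -0.0, 1.504]
contact_force: [-0.5, 0.7, -0.7]
grip_width: 23.1
finger_force: 0.1
```

Request:
{"op": "servo_tool", "data": {
  "deltas": [
    [[0,0.001,0],[0,0,0.6]]
  ]
}}

```text
time: 16.02
tool_pos: [638.0, 189.7, 67.6]
tcp_rot: [3.141, -0.0, 1.493]
contact_force: [0.5, -0.4, 0.5]
grip_width: 23.0
finger_force: 0.0
```

```bash
python3 - <<'E'
from h import *
s=bot.capture('side');t=bot.capture('top')
cv2.imwrite('pics/side5.png',s[:,:,::-1])
f=5;a=cv2.resize(s[130:210,245:330],None,fx=f,fy=f,interpolation=cv2.INTER_CUBIC)[:,:,::-1]
b=cv2.resize(t[140:220,210:285],None,fx=f,fy=f,interpolation=cv2.INTER_CUBIC)[:,:,::-1]
cv2.imwrite('pics/v5.png',np.hstack([a,b]))
E
```

```text
(no output)
```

View pics/v5.png

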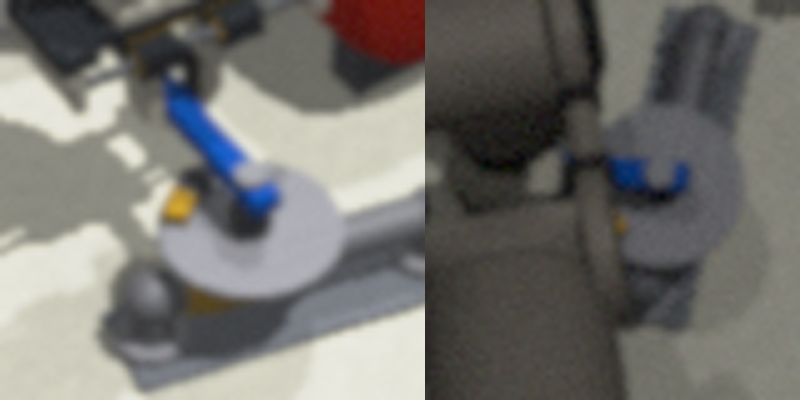

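The handle now points to the valve's +y side: in the left crop it runs from (265,200) to (175,90), and the fingers are at its outer end. I'll fit its angle and height numerically.

```bash
cat >> h.py <<'E'
from scipy.optimize import minimize
def render(ax,th,z,L,box,f=6):
    M=R.from_euler('z',th).as_matrix();x0,y0,x1,y1=box
    P=[np.r_[ax,0]+M@[x,y,0]+[0,0,zz] for zz in(z-16,z) for x in(-20,L) for y in(-10,10)]
    p=(proj('side',P)-[x0,y0]+.5)*f
    im=np.zeros(((y1-y0)*f,(x1-x0)*f),np.uint8)
    cv2.fillConvexPoly(im,cv2.convexHull(p.astype(np.float32)).astype(np.int32),255)
    return cv2.resize(im,(x1-x0,y1-y0),interpolation=cv2.INTER_AREA)/255.
def mask(img,box):
    x0,y0,x1,y1=box;c=img[y0:y1,x0:x1].astype(float)
    return np.clip((c[:,:,2]-c[:,:,0])/110,0,1)
def fit(m,fn,x0,s):
    best=minimize(lambda q:((fn(q*s)-m)**2).sum(),np.array(x0)/s,method='Nelder-Mead',options=dict(initial_simplex=np.array(x0)/s+np.vstack([np.zeros(len(x0)),np.eye(len(x0))]),xatol=.01,fatol=1e-3,maxiter=800))
    return best.x*s,best.fun
E
python3 - <<'E'
from h import *
s0=cv2.imread('pics/side0.png')[:,:,::-1];s5=cv2.imread('pics/side5.png')[:,:,::-1]
b=(245,150,312,190); r=fit(mask(s0,b),lambda q:render(q[:2],q[2],117,125,b),[629,95,2.86],np.array([4,4,.05]));print(r)
ax=r[0][:2]
b=(276,145,308,175)
for z in(117,125,128):
    print(z,fit(mask(s5,b),lambda q:render(ax,q[0],z,q[1],b),[1.5,100],np.array([.05,8])))
print(fit(mask(s5,b),lambda q:render(ax,q[0],q[2],q[1],b),[1.5,100,121],np.array([.05,8,4])))
E
```

```text
(array([632.69851963,  97.56375231,   2.84542378]), np.float64(88.00613031859965))
117 (array([ 1.44003906, 89.359375  ]), np.float64(68.84529535683987))
125 (array([ 1.53930664, 80.71875   ]), np.float64(71.46236571439465))
128 (array([ 1.54921875, 75.3125    ]), np.float64(76.33098827215215))
(array([  1.47457347,  87.75157554, 119.42672093]), np.float64(66.52785940563228))
```

Request:
{"op": "servo_tool", "data": {
  "deltas": [
    [[0,0.001,0],[0,0,0.6]],
    [[0,0,0],[0,0,0]]
  ]
}}

```text
time: 16.38
tool_pos: [638.7, 189.5, 67.4]
tcp_rot: [3.142, 0.0, 1.483]
contact_force: [0.0, -0.4, -0.1]
grip_width: 22.9
finger_force: 0.0
```

Request:
{"op": "servo_tool", "data": {
  "deltas": [
    [[0,0.001,0],[0,0,0.6]]
  ]
}}

```text
time: 16.5
tool_pos: [639.5, 189.4, 67.4]
tcp_rot: [-3.141, 0.0, 1.472]
contact_force: [0.4, 0.2, -0.3]
grip_width: 22.8
finger_force: 0.0
```

Request:
{"op": "servo_tool", "data": {
  "deltas": [
    [[0,0.001,0],[0,0,0.6]]
  ]
}}

```text
time: 16.62
tool_pos: [640.6, 189.3, 67.4]
tcp_rot: [-3.142, 0.0, 1.462]
contact_force: [0.4, -0.2, -0.2]
grip_width: 22.9
finger_force: 0.0
```

```bash
python3 - <<'E'
from h import *
s=bot.capture('side');cv2.imwrite('pics/side6.png',s[:,:,::-1])
ax=np.array([632.7,97.56]);b=(276,145,308,175)
for z in(117,125): print(z,fit(mask(s,b),lambda q:render(ax,q[0],z,q[1],b),[1.5,100],np.array([.05,8])))
s5=cv2.imread('pics/side5.png')[:,:,::-1]
print(np.abs(mask(s,b)-mask(s5,b)).sum(), mask(s,b).sum()); o=bot.get_obs();print(o['contact_force'],o['grip_width'],o['finger_force'])
E
```

```text
117 (array([ 1.47661133, 84.3984375 ]), np.float64(64.04662269120904))
125 (array([ 1.54511719, 75.625     ]), np.float64(78.16640039908364))
38.63636363636363 176.38181818181818
[-0.74894207  0.51987592  0.00794055] 22.970297189937767 0.0
```

The tool has moved past where it should have met the bar, and there is still no force. The bar has probably dropped clear of the fingertips. I'll rise straight up with the fingers unchanged, then move aside to inspect.

Request:
{"op": "servo_tool", "data": {
  "deltas": [
    [[0,0,-0.01],[0,0,0]],
    [[0,0,-0.02],[0,0,0]],
    [[0,0,-0.03],[0,0,0]],
    [[0,0,-0.04],[0,0,0]],
    [[0.05,-0.03,0],[0,0,0]],
    [[0.05,-0.03,0],[0,0,0]],
    [[0,-0.05,0],[0,0,0]],
    [[0,-0.05,0],[0,0,0]],
    [[0,0,0],[0,0,0]]
  ]
}}

```text
time: 17.8
tool_pos: [489.1, 306.8, 168.5]
tcp_rot: [-3.141, 0.0, 1.465]
contact_force: [0.5, -0.3, -0.6]
grip_width: 23.1
finger_force: 0.0
```

```bash
python3 - <<'E'
from h import *
s=bot.capture('side');t=bot.capture('top');cv2.imwrite('pics/side7.png',s[:,:,::-1]);cv2.imwrite('pics/top7.png',t[:,:,::-1])
ax=np.array([632.7,97.56]);b=(250,120,312,185)
for z in(117,121,125): print(z,fit(mask(s,b),lambda q:render(ax,q[0],z,125,b),[1.5],np.array([.05])))
b=(276,145,308,175)
for z in(117,125): print(z,fit(mask(s,b),lambda q:render(ax,q[0],z,125,b),[1.5],np.array([.05])))
print(bar('top',t,(205,150,275,195)))
f=5;a=cv2.resize(s[125:205,245:325],None,fx=f,fy=f,interpolation=cv2.INTER_CUBIC)[:,:,::-1]
c=cv2.resize(t[140:220,205:285],None,fx=f,fy=f,interpolation=cv2.INTER_CUBIC)[:,:,::-1]
cv2.imwrite('pics/v7.png',np.hstack([a,c]))
E
```

```text
117 (array([1.44140625]), np.float64(85.02082654160351))
121 (array([1.48125]), np.float64(97.17582287168634))
125 (array([1.478125]), np.float64(116.9307171431204))
117 (array([1.471875]), np.float64(69.8966039762202))
125 (array([1.546875]), np.float64(84.56713209477601))
(161, array([635.7, 157.5]), np.float64(-1.7), array([643.7, 219.3]), array([626.1,  83.6]), (137, 19))
```

View pics/v7.png

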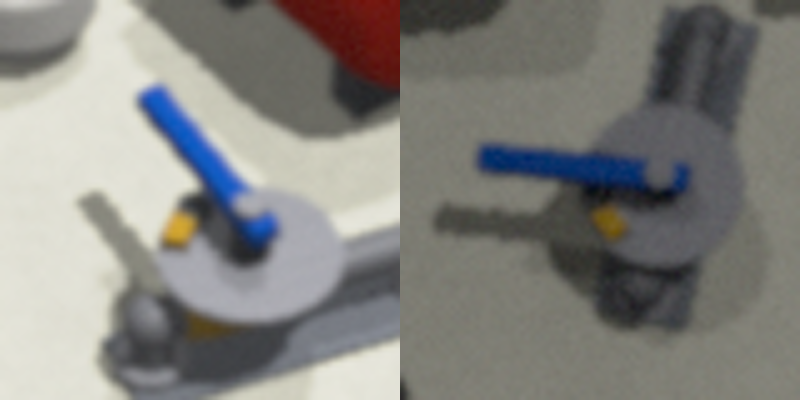

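The clear view shows the blue handle at about 1.44 rad from world x, which is a turn of about 1.47. The image fit favours it being down, with the top at 117. I'll confirm by lightly touching its top, where a reading of about 82 means down and about 90 means on the ledge.

Request:
{"op": "servo_tool", "data": {
  "deltas": [
    [[-0.025,0.0413,0],[0,0,0]],
    [[-0.025,0.0413,0],[0,0,0]],
    [[-0.025,0.0413,0],[0,0,0]],
    [[-0.025,0.0413,0],[0,0,0]],
    [[0,0,0.03],[0,0,0]],
    [[0,0,0.03],[0,0,0]],
    [[0,0,0.012],[0,0,0]],
    [[0,0,0],[0,0,0]]
  ],
  "fingers": 0.05
}}

```text
time: 18.9
tool_pos: [646.2, 188.3, 94.9]
tcp_rot: [-3.141, 0.0, 1.462]
contact_force: [-0.3, -0.8, 0.8]
grip_width: 4.8
finger_force: 0.0
```

Request:
{"op": "servo_tool", "data": {
  "deltas": [
    [[0,0,0.003],[0,0,0]],
    [[0,0,0.003],[0,0,0]],
    [[0,0,0.002],[0,0,0]],
    [[0,0,0],[0,0,0]]
  ]
}}

```text
time: 19.4
tool_pos: [645.7, 188.8, 87.5]
tcp_rot: [3.142, 0.0, 1.462]
contact_force: [-0.5, -0.0, -0.1]
grip_width: 4.7
finger_force: 0.0
```

Request:
{"op": "servo_tool", "data": {
  "deltas": [
    [[0,0,0.002],[0,0,0]],
    [[0,0,0.002],[0,0,0]],
    [[0,0,0],[0,0,0]]
  ]
}}

```text
time: 19.77
tool_pos: [645.6, 188.7, 83.1]
tcp_rot: [-3.141, 0.0, 1.462]
contact_force: [0.1, 0.3, 0.3]
grip_width: 4.4
finger_force: 0.0
```

Request:
{"op": "servo_tool", "data": {
  "deltas": [
    [[0,0,0.001],[0,0,0]],
    [[0,0,0],[0,0,0]]
  ]
}}

```text
time: 20.02
tool_pos: [645.7, 188.8, 82.3]
tcp_rot: [-3.141, 0.0, 1.462]
contact_force: [-0.0, -0.8, -0.2]
grip_width: 4.6
finger_force: 0.0
```

Request:
{"op": "servo_tool", "data": {
  "deltas": [
    [[0,0,0.001],[0,0,0]],
    [[0,0,0],[0,0,0]]
  ]
}}

```text
time: 20.27
tool_pos: [645.9, 188.8, 81.5]
tcp_rot: [3.141, 0.0, 1.462]
contact_force: [0.7, -0.3, 0.9]
grip_width: 4.3
finger_force: 0.2
```

Request:
{"op": "servo_tool", "data": {
  "deltas": [
    [[0,0,0.001],[0,0,0]],
    [[0,0,0],[0,0,0]]
  ]
}}

```text
time: 20.52
tool_pos: [646.2, 188.9, 81.3]
tcp_rot: [3.14, -0.0, 1.462]
contact_force: [-0.3, 0.0, 4.4]
grip_width: 4.7
finger_force: 2.4
```

Contact came at 81.4, the same height as when the handle was down at the start, so it is fully dropped in the notch. The side force never went above about 3 N. Retreating and handing in.

Request:
{"op": "servo_tool", "data": {
  "deltas": [
    [[0,0,-0.02],[0,0,0]],
    [[0,0,-0.03],[0,0,0]],
    [[0,0,-0.04],[0,0,0]],
    [[0,0,0],[0,0,0]]
  ]
}}

```text
time: 21.02
tool_pos: [647.6, 189.1, 174.2]
tcp_rot: [3.135, -0.002, 1.462]
contact_force: [0.2, -0.0, -0.8]
grip_width: 4.9
finger_force: 0.0
```

```bash
python3 - <<'E'
from plant import bot
print(bot.get_obs()['contact_force']); print(bot.close_job())
E
```

```text
[ 0.22887829 -0.02823666 -0.795828  ]
the job is handed in; nothing more can be done
None
```

The blue valve appears shut and latched at about 1.47 rad, and the job is handed in at about 21 s: a touch on the bar top read the same height as at the start, and side force was about 3 N or less near the notch, but I never felt the end stop or tested the lock sideways, and an early downward probe briefly pressed the bar at about 48 N with the fingertips.

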